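# Prop the sash window open to air out the polish smell

## Task

Air the room: lift the window's sash by the middle of its handle well above the tall wooden prop, stand that prop upright on the sill under the sash's bottom rail and let go of it, then lower the sash gently by its handle until it bears on the prop with its weight and stays there. Use the tall prop, not the short one, do not jam the sash down hard on it, and leave the short prop, the mug, the brush and the tin on the worktop where they are.

Things in the scene. Friction and masses are not known exactly. Their poses are not given: they have to be found in the camera images.
- window: Pine sash-window frame fixed on the worktop, 580 mm wide (y), 530 high. Origin: worktop level, below the middle of the sash's bottom rail; x points away from the robot, square to the glass, y along the window. Jambs leave y = -245 to +245 mm clear. A 16 mm curtain rod along y at x = -65, z = 500 mm bars a vertical tool over the raised handle.
- sill (a point): Middle of the sill's flat top under the sash, 30 mm above the worktop. The sill board reaches 65 mm towards the robot and 85 mm beyond, and 290 mm to each side. Stand the prop on it, in the sash's plane, clear of the handle (for example 130 mm to one side). The raised rail overhangs it, so reach in from the robot's side with the tool tilted back 30 to 40 degrees.
- sash: Sliding sash, pine with clear glazing, 480 x 230 mm high; bottom rail 36 mm thick (window x -18 to +18). Moves only up and down. Origin: middle of the rail's underside; starts 0 to 30 mm above the sill top, rises to 190 mm at most. Stiff runners: it stays where left and never sinks; lifting takes 14 to 19 N, pushing down 2 to 7 N (varies from start to start).
- sash_handle (a point): Middle of the sash's handle: a 14 mm steel bar 130 mm long along the window's y, its axis 48 mm in front of the rail's face and 35 mm above the rail's underside, on a 12 mm post 58 mm to each side of the middle. Pinch it with the tool tilted back about 30 degrees, fingers open only about 45 mm, else the inner finger meets the glass.
- tall_prop: Tall wooden prop, loose, 0.3 kg. Origin: centre of its underside, z up. Foot 76 (x) x 66 (y) x 16 mm; square body 40 x 40 mm from 16 to 70 mm height (grip here, any two sides); above it a 24 mm stem, stiffly pulled out, with a 34 x 34 mm rubber cap that gives 1 mm per 3 N. The cap top stands 86 to 104 mm above the underside: it differs each time and is not reported.
- short_prop: The short wooden prop: the same foot and 40 mm square body, but only 60 mm tall in all. Origin: centre of its underside. A bystander.
- tin_worktop: Round black polish tin, 83 mm across, 26 mm high, lying on the worktop in front of the window. Origin: centre of its underside. A bystander.
- mug: Ceramic mug, 82 mm across, 95 mm high, handle at its +y. Origin: centre of its underside. A bystander.
- brush: Wooden shoe brush lying on its bristles, 160 (x) x 52 x 48 mm high. Origin: centre of its underside. A bystander.
Mind the look-alikes: they are no part of the job. What is shaped like the tall_prop but blue is not meant.

How it is judged:
On the way, in this order (a step that is already met when the one before it is completed fails the run):
1. the sash is up, its underside more than 115 mm above the sill top, with the grip within 60 mm of the middle of its handle, and the tall prop is not under it yet (z of sash in the frame of window above 0.145 m and horizontal distance between tall_prop and sash above 0.06 m and distance between the grasp point and sash_handle below 0.06 m), for 0.2 s.
2. the tall prop stands upright on the sill under the bottom rail, let go, with the sash still clear above it (angle between tall_prop's own z axis and vertical below 0.1 rad and z of tall_prop in the frame of window between 0.026 and 0.036 m and x of tall_prop in the frame of window between -0.03 and 0.03 m and y of tall_prop in the frame of window between -0.215 and 0.215 m and contact force between each of the fingers, sash and tall_prop below 0.05 N and z of sash in the frame of window above 0.118 m), for 0.2 s.
3. the sash is brought down onto the prop with the grip within 60 mm of the middle of its handle (contact force between sash and tall_prop above 0.5 N and distance between the grasp point and sash_handle below 0.06 m), for 0.1 s.
At the end, for the whole second after the job is handed in: The tall prop stands upright (within 0.1 rad) on the sill under the sash's bottom rail (its middle within 30 mm of the sash's plane, between the jambs), and the sash rests on it with more than 0.5 N, both at rest and the handle let go (angle between tall_prop's own z axis and vertical below 0.1 rad and z of tall_prop in the frame of window between 0.026 and 0.036 m and x of tall_prop in the frame of window between -0.03 and 0.03 m and y of tall_prop in the frame of window between -0.215 and 0.215 m and contact force between sash and tall_prop above 0.5 N and linear speed of each of tall_prop, sash below 0.01 m/s and contact force between the arm and sash below 0.05 N); the robot touches nothing.
It fails at once if the sash is pressed on the tall prop with more than 30 N (contact force between sash and tall_prop above 30 N).
It fails at once if the short prop is shifted more than 40 mm or tipped (distance of short_prop from where it was at the start of the episode above 0.04 m or angle between short_prop's own z axis and vertical above 0.35 rad).
It fails at once if the polish tin on the worktop is shifted more than 40 mm or tipped (distance of tin_worktop from where it was at the start of the episode above 0.04 m or angle between tin_worktop's own z axis and vertical above 0.35 rad).
It fails at once if the mug is shifted more than 40 mm or tipped (distance of mug from where it was at the start of the episode above 0.04 m or angle between mug's own z axis and vertical above 0.35 rad).
It fails at once if the brush is shifted more than 40 mm or tipped (distance of brush from where it was at the start of the episode above 0.04 m or angle between brush's own z axis and vertical above 0.35 rad).
It also fails if it takes over 72 s, if anything falls off the work surface, if the arm or the gripper's body presses on something with over 40 N, if the wrist force passes 120 N, or if a joint passes its speed limit or range.

## Robot

A 6-joint arm with a two-finger parallel gripper is mounted at the origin on the work surface. World frame = base frame: x ahead of the robot, y to its left, z up, the work surface at z = 0. Lengths are in m, angles in rad, forces in N, time in s.
With the tool pointing down it reaches from about 0.275 to 0.875 m from the base axis. Payload 12.5 kg.
Tool frame: the origin (TCP) lies on the centre line of the jaws, within the pads' length; the fingertips stand r.finger_overhang ahead of it and the grasp point (between the pads) lies 3 mm ahead of it (r.finger_overhang is the distance from the TCP to the fingertips, in m); z points along the fingers, y is the line along which they close (so a half turn about z gives the same grasp; the last joint's range is limited). The gripper opens to 85 mm and grips with 20 to 120 N. Pads are 22 mm wide; open, the fingers measure 114 mm over their backs; the gripper's body (76 mm by 85 mm) begins 54 mm behind the grasp point. The pads swing forward as they close: fully open they stand 13 mm farther back than shut.
Start: joints at [-1.417, 0.351, 1.652, -0, 1.139, -0.085], TCP at [0.13, -0.534, 0.253] pointing down, gripper open.
Joint ranges: [-2.75, 2.75], [-0.79, 2.1], [0.01, 2.65], [-1.57, 4.71], [0.07, 3.14], [-2.87, 2.87]. Speed limits (rad/s): [2.22, 2.22, 2.79, 3.14, 3.14, 3.14].

## Interface

Orientations are given as a unit quaternion [x, y, z, w].
In Python, from cell import r, optics gives the robot as it stands. The module is installed in compiled form; this text tells all that it offers. Calls block until the motion is done:
- r.move_to(position, orientation): joint-space move of the TCP to a pose.
- r.move_linear(position, rot=None, vel=0.15): straight line of the TCP; rot=None keeps the orientation; vel is the mean speed in m/s.
- r.set_joints(angles): joint-space move.
- r.set_gripper(opening, squeeze=None): opening from 0.0 (shut) to 1.0 (fully open); squeeze is the grip in N (None keeps the last); returns when the fingers have stopped.
- r.sleep(seconds).
- r.inverse_kinematics(position, orientation): joint angles nearest the present ones, or None.
- optics.get_image(name): name is "side" or "top"; returns a dict with "pixels" (480x640x3 uint8, red, green, blue), "depth" (480x640 float32, m along the optical axis (not along the pixel's ray), 0 where there is no reading), "fx", "fy", "cx", "cy" (pixels), "camera_from_world" (4x4, takes a point from world to camera coordinates). Camera axes: x right, y down, z forward; pixel columns grow to the right and rows downward; lengths in m; the calibration is good to about 2 mm. A picture is of the moment at which its call begins.
A pose or a line that the arm cannot do raises r.PlanningError and nothing moves.
- r.hand_in(): hands the job in; it is judged then, once.
Readings, each from a call of its own:
- r.current_t(): time.
- r.current_q(): joint angles.
- r.current_qvel(): joint speeds.
- r.current_effort(): joint torques, N m.
- r.current_tool_pos(): TCP position.
- r.current_ee_rot(): TCP orientation.
- r.current_contact_force(): force on the tool from outside, world axes, zero at the start.
- r.current_torque(): the same for the moment, N m.
- r.current_opening(): opening from 0.0 (shut) to 1.0 (fully open).
- r.current_finger_force(): force on a finger pad.
Only numpy, scipy, OpenCV 4.12 (cv2) and the standard library are available. Lean on these libraries where they do the work, as an engineer would, in place of code of your own. Each camera call takes 0.05 s, during which the arm holds its last target. There are 200 camera calls.

## Working session

There is one attempt and no reset: what is moved stays moved. The work goes in short steps, each a Python script; the robot and the scene stay as the last script left them, time stands still between calls to the robot, and variables do not carry over. Pictures are saved under pics/ and viewed, at most 10 in all, crops included, and the job is handed in when it is done.

```bash
mkdir -p pics
cat > h.py <<'E'
import numpy as np, cv2
from cell import r, optics
def snap(n,f):
    d=optics.get_image(n); cv2.imwrite(f"pics/{f}.png",d["pixels"][:,:,::-1]); np.savez(f"pics/{f}.npz",**d); return d
def world(d,u,v,w=2):
    p=d["depth"][v-w:v+w+1,u-w:u+w+1]; p=p[p>0]; z=np.median(p)
    c=np.array([(u-d["cx"])/d["fx"]*z,(v-d["cy"])/d["fy"]*z,z,1]); return (np.linalg.inv(d["camera_from_world"])@c)[:3]
E
python3 - <<'E'
from h import *
for n in("side","top"):
    d=snap(n,n+"0"); print(n,np.linalg.inv(d["camera_from_world"]).round(3),d["fx"])
print(r.finger_overhang,r.current_ee_rot(),r.current_t())
E
```

```text
side [[-0.88  -0.23   0.416 -0.115]
 [-0.475  0.461 -0.749  0.982]
 [-0.02  -0.857 -0.515  0.82 ]
 [ 0.     0.     0.     1.   ]] 607.8723371188249
top [[ 0.018 -0.992  0.121  0.305]
 [-1.    -0.016  0.018 -0.094]
 [-0.015 -0.121 -0.992  1.343]
 [ 0.     0.     0.     1.   ]] 623.7436838421414
0.022 [ 9.92880899e-01  1.19110225e-01 -1.28535529e-05 -5.23920554e-04] 0.1
```

View pics/side0.png

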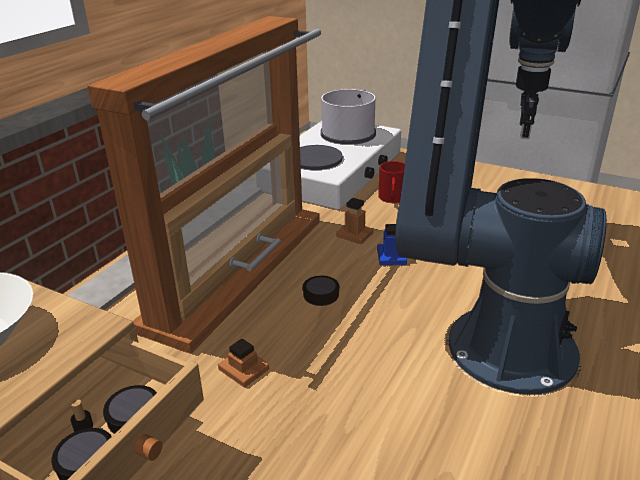

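View pics/top0.png

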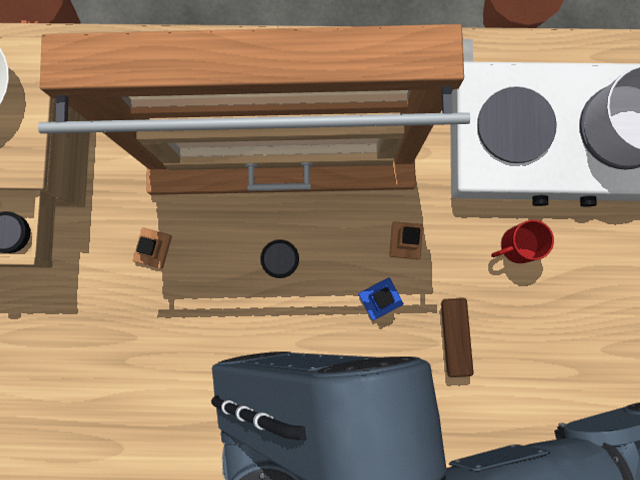

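The side view shows the tall prop at (355,215), the short prop at (243,360), the blue decoy at (392,245) and the handle at (255,255). In the top view they are at (408,238), (150,247), (382,298) and (280,187), with the tin at (280,258).

Run:
```python
from h import *
s=np.load("pics/side0.npz");t=np.load("pics/top0.npz")
a=cv2.resize(s["pixels"][190:290,210:410],None,fx=4,fy=4,interpolation=2)[:300]
a=cv2.resize(s["pixels"][190:275,225:385],None,fx=5,fy=3.5,interpolation=2)
b=cv2.resize(t["pixels"][150:270,235:435],None,fx=4,fy=2.5,interpolation=2)
cv2.imwrite("pics/crop.png",np.vstack([a[:298],b])[:,:,::-1])
# depth clouds
def cloud(d):
    v,u=np.mgrid[:480,:640]; z=d["depth"]; c=np.stack([(u-d["cx"])/d["fx"]*z,(v-d["cy"])/d["fy"]*z,z,np.ones_like(z)],-1)
    return c@np.linalg.inv(d["camera_from_world"]).T
S,T=cloud(s),cloud(t)
np.set_printoptions(precision=3,suppress=True)
for u,v in [(249,187),(265,187),(280,187),(295,187),(309,187),(408,236),(395,250),(152,180),(410,180),(280,258),(148,245),(382,297),(527,240),(457,340)]: print("top",u,v,world(t,u,v,1))
for u,v in [(355,203),(355,220),(235,265),(255,257),(275,240),(320,290),(242,347)]: print("side",u,v,world(s,u,v,1))
# curtain rod
for u in (60,250,440): print("rod",world(t,u,int(127-(u-60)*.021),1))
# prop cloud from top: pixels with z>.02 in region
for nm,C,(u0,u1,v0,v1) in (("T",T,(385,430,215,262)),("S",S,(330,378,193,246))):
    P=C[v0:v1,u0:u1,:3].reshape(-1,3); 
    for lo,hi in ((.012,.02),(.062,.075),(.08,.12)):
        Q=P[(P[:,2]>lo)&(P[:,2]<hi)]
        if len(Q)>5: print(nm,lo,len(Q),Q[:,2].max(),np.median(Q,0),cv2.minAreaRect((Q[:,:2]*1000).astype(np.float32)))
```

```text
top 249 187 [0.564 0.079 0.075]
top 265 187 [0.564 0.046 0.075]
top 280 187 [0.565 0.015 0.073]
top 295 187 [ 0.566 -0.016  0.073]
top 309 187 [ 0.566 -0.045  0.072]
top 408 236 [ 0.463 -0.247  0.1  ]
top 395 250 [ 0.444 -0.23   0.013]
top 152 180 [0.585 0.295 0.029]
top 410 180 [ 0.593 -0.26   0.029]
top 280 258 [0.422 0.015 0.022]
top 148 245 [0.441 0.288 0.057]
top 382 297 [ 0.341 -0.197  0.085]
top 527 240 [ 0.471 -0.515  0.001]
top 457 340 [ 0.257 -0.354  0.047]
side 355 203 [ 0.459 -0.243  0.098]
side 355 220 [ 0.453 -0.232  0.056]
side 235 265 [0.602 0.081 0.061]
side 255 257 [ 0.611 -0.009  0.028]
side 275 240 [ 0.568 -0.036  0.073]
side 320 290 [0.411 0.034 0.025]
side 242 347 [0.434 0.297 0.058]
rod [0.556 0.286 0.507]
rod [0.566 0.022 0.506]
rod [ 0.575 -0.241  0.507]
T 0.012 503 0.01999849303929624 [ 0.454 -0.245  0.015] ((466.53350830078125, -252.73190307617188), (65.9880599975586, 76.40254974365234), 85.7640151977539)
T 0.062 105 0.07448237608940089 [ 0.452 -0.239  0.068] ((458.3946228027344, -244.4549560546875), (53.61309814453125, 29.718767166137695), 43.982017517089844)
T 0.08 294 0.1068261783693838 [ 0.466 -0.252  0.099] ((466.5101318359375, -253.00039672851562), (34.59024429321289, 34.14137268066406), 86.14925384521484)
S 0.012 243 0.01999185407660864 [ 0.457 -0.24   0.015] ((500.7140197753906, -295.1766357421875), (89.86572265625, 281.2115478515625), 40.18950653076172)
S 0.062 113 0.07482212718355064 [ 0.455 -0.241  0.067] ((462.50543212890625, -248.1737823486328), (47.82923126220703, 41.20967483520508), 80.12079620361328)
S 0.08 157 0.10211487432024424 [ 0.46  -0.243  0.096] ((463.3645324707031, -249.09397888183594), (37.05463409423828, 37.36491775512695), 77.11736297607422)
```

View pics/crop.png

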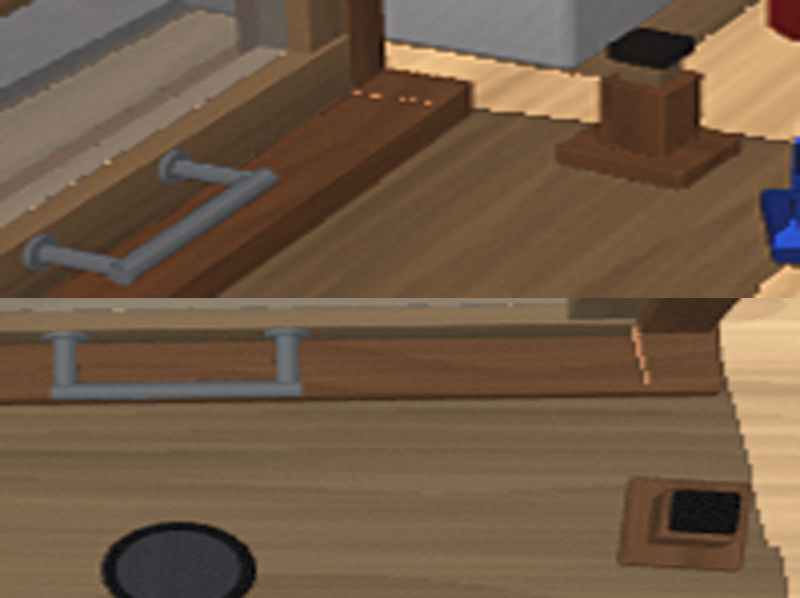

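```bash
cat >> h.py <<'E'
from scipy.spatial.transform import Rotation as Ro
A=0.035; W0=np.array([0.631,0.0185,0.0]); ZU=np.array([0,0,1.])
def ax(a): return np.array([np.cos(a),np.sin(a),0]),np.array([-np.sin(a),np.cos(a),0])
def win(x,y,z): X,Y=ax(A); return W0+x*X+y*Y+z*ZU
def ori(a,t,mode,s):
    X,Y=ax(a); z=X*np.sin(t)-ZU*np.cos(t)
    y=s*(X*np.cos(t)+ZU*np.sin(t) if mode=="bar" else Y)
    return Ro.from_matrix(np.stack([np.cross(y,z),y,z],1)).as_quat(), z
def tcp(g,z,back=0.): return g-(0.003+back)*z
HZ=0.067; T1=np.radians(30); T2=np.radians(38); PY=-0.15
PP=np.array([0.4655,-0.252,0]); PA=-0.065
E
python3 - <<'E'
from h import *
np.set_printoptions(precision=2,suppress=True)
for s in(1,-1):
    q,z=ori(A,T1,"bar",s)
    for h in(HZ,HZ+.175):
        for b in(0,.12): print("bar",s,h,b,r.inverse_kinematics(tcp(win(-.066,0,h),z,b),q))
    q,z=ori(PA,T2,"prop",s)
    for b in (0,.12): print("pick",s,r.inverse_kinematics(tcp(PP+[-.006,0,.052],z,b),q))
    q,z=ori(A,T2,"prop",s)
    for x in(0,-.12): print("place",s,r.inverse_kinematics(tcp(win(-.006+x,PY,.09),z),q))
E
```

```text
bar 1 0.067 0 None
bar 1 0.067 0.12 [-0.1   0.23  2.16  0.28  0.24 -0.39]
bar 1 0.242 0 [-0.08  0.21  1.96  0.13  0.45 -0.21]
bar 1 0.242 0.12 [-0.1  -0.04  1.95  0.1   0.71 -0.19]
pick 1 [-0.78  0.58  2.19  1.9   0.44  2.18]
pick 1 [-0.93  0.26  2.3   1.37  0.5   2.62]
place 1 [-0.37  0.59  1.92  1.56  0.25  2.83]
place 1 [-0.5   0.47  2.2   1.93  0.34  2.33]
bar -1 0.067 0 None
bar -1 0.067 0.12 [-0.1   0.23  2.16  0.28  0.24  2.75]
bar -1 0.242 0 None
bar -1 0.242 0.12 None
pick -1 [-0.78  0.58  2.19  1.9   0.44 -0.97]
pick -1 [-0.93  0.26  2.3   1.37  0.5  -0.52]
place -1 [-0.37  0.59  1.92  1.56  0.25 -0.32]
place -1 [-0.5   0.47  2.2   1.93  0.34 -0.81]
```

Run:
```python
from h import *
np.set_printoptions(precision=2,suppress=True)
for t in(18,22,24,26,28,36,40):
    q,z=ori(A,np.radians(t),"bar",1)
    for h in(HZ,HZ+.06,HZ+.175):
        print(t,round(h,3),[r.inverse_kinematics(tcp(win(-.066,0,h),z,b),q) for b in(0,.1)])
for t in (30,34,38,42):
    q,z=ori(A,np.radians(t),"prop",-1)
    print("place",t,[r.inverse_kinematics(tcp(win(-.006+x,PY,.082),z),q) for x in(0,-.06,-.12)])
```

```text
18 0.067 [array([-0.07,  0.55,  1.94,  0.1 ,  0.34, -0.19]), array([-0.07,  0.33,  1.97,  0.07,  0.53, -0.16])]
18 0.127 [array([-0.07,  0.44,  1.92,  0.07,  0.47, -0.16]), array([-0.07,  0.24,  1.92,  0.05,  0.67, -0.15])]
18 0.242 [array([-0.07,  0.26,  1.83,  0.05,  0.74, -0.13]), array([-0.07,  0.11,  1.77,  0.04,  0.95, -0.13])]
22 0.067 [array([-0.07,  0.54,  1.98,  0.17,  0.24, -0.26]), array([-0.08,  0.31,  2.03,  0.11,  0.42, -0.2 ])]
22 0.127 [array([-0.07,  0.43,  1.96,  0.11,  0.37, -0.2 ]), array([-0.08,  0.21,  1.98,  0.08,  0.57, -0.17])]
22 0.242 [array([-0.07,  0.24,  1.87,  0.07,  0.65, -0.15]), array([-0.08,  0.07,  1.84,  0.06,  0.86, -0.14])]
24 0.067 [array([-0.07,  0.54,  2.  ,  0.24,  0.19, -0.33]), array([-0.08,  0.3 ,  2.06,  0.14,  0.36, -0.24])]
24 0.127 [array([-0.07,  0.42,  1.98,  0.14,  0.32, -0.23]), array([-0.08,  0.2 ,  2.01,  0.1 ,  0.52, -0.19])]
24 0.242 [array([-0.07,  0.23,  1.89,  0.08,  0.6 , -0.16]), array([-0.08,  0.05,  1.87,  0.07,  0.81, -0.15])]
26 0.067 [array([-0.07,  0.54,  2.02,  0.36,  0.14, -0.46]), array([-0.09,  0.29,  2.09,  0.
[... 1113 characters left out ...]
ray([-0.11, -0.06,  2.11,  0.24,  0.41, -0.33])]
place 30 [array([-0.35,  0.61,  1.85,  0.78,  0.27,  0.47]), array([-0.4 ,  0.54,  2.  ,  1.04,  0.25,  0.16]), array([-0.46,  0.47,  2.14,  1.32,  0.25, -0.18])]
place 34 [array([-0.36,  0.61,  1.89,  1.18,  0.24,  0.07]), array([-0.41,  0.54,  2.03,  1.48,  0.25, -0.29]), array([-0.48,  0.48,  2.17,  1.71,  0.28, -0.58])]
place 38 [array([-0.37,  0.61,  1.92,  1.63,  0.25, -0.38]), array([-0.43,  0.55,  2.07,  1.86,  0.29, -0.67]), array([-0.5 ,  0.49,  2.2 ,  1.99,  0.35, -0.87])]
place 42 [array([-0.38,  0.62,  1.96,  1.98,  0.3 , -0.74]), array([-0.44,  0.56,  2.1 ,  2.11,  0.36, -0.93]), array([-0.51,  0.51,  2.23,  2.17,  0.44, -1.07])]
```

```bash
sed -i 's/T1=np.radians(30)/T1=np.radians(26)/' h.py
python3 - <<'E'
from h import *
r.set_gripper(.53)
q,z=ori(A,T1,"bar",1)
g=win(-.066,0,HZ)
r.move_to(tcp(g,z,.11),q); print(r.current_t(), r.current_tool_pos())
r.move_linear(tcp(g,z,.003),vel=.1)
print(r.current_contact_force())
snap("side","side1"); d=optics.get_image("side")["pixels"][190:310,200:360]
cv2.imwrite("pics/c1.png",cv2.resize(d,None,fx=5,fy=5)[:,:,::-1])
r.set_gripper(0,60); print(r.current_t(),r.current_opening(),r.current_finger_force(),r.current_contact_force())
E
```

```text
2.9833 [0.51574771 0.01388629 0.16869622]
[-0.03574387  1.11628595 -0.45332596]
4.7083 0.13724108497068507 58.45992922782898 [8.62138056 2.75703511 2.20403566]
```

View pics/c1.png

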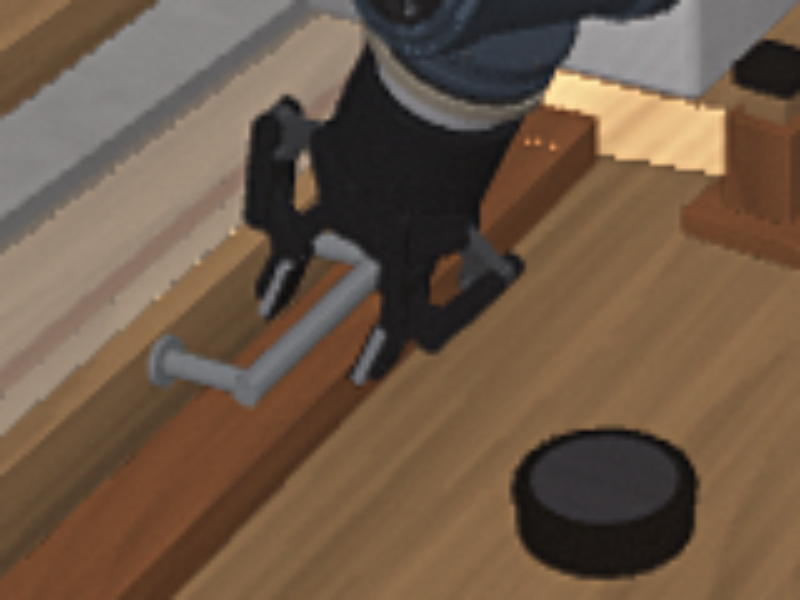

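The fingers straddle the handle bar at crop pixel (330,310), and closing on it stopped at the bar's width. Lifting now.

Run:
```python
from h import *
q,z=ori(A,T1,"bar",1)
p=np.array(r.current_tool_pos()); 
r.move_linear(p+[0,0,.173],vel=.09); r.sleep(.3)
print(r.current_t(),r.current_tool_pos(),r.current_contact_force())
r.set_gripper(.53)
d=snap("side","side2")
t=np.array(r.current_tool_pos())
r.move_linear(t-.11*z,vel=.2)
snap("top","top2")
# prop pick approach
q2,z2=ori(PA,T2,"prop",-1)
for s in(-1,1): print(s,r.inverse_kinematics(tcp(PP+[-.006,0,.052],z2,.11),ori(PA,T2,"prop",s)[0]))
print(r.current_t(),r.current_q())
```

```text
7.1 [0.56484561 0.01588494 0.24602284] [ 11.18579069  -0.15536798 -15.10907917]
-1 [-0.91679171  0.28880908  2.29692673  1.41795522  0.4878478  -0.56031278]
1 [-0.91679171  0.28880908  2.29692673  1.41795522  0.4878478   2.58127987]
8.3167 [-0.08793732  0.01651345  1.89002672  0.0759208   0.78762405 -0.16419834]
```

View pics/side2.png

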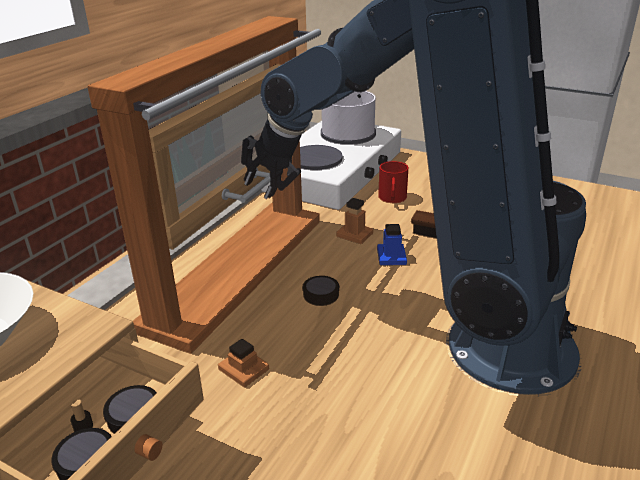

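The sash now stands raised by itself, with its handle at about (245,190), clear of the open gripper. Nothing else has moved. Next, pick up the tall prop.

```bash
sed -i 's/T2=np.radians(38)/T2=np.radians(34)/' h.py
python3 - <<'E'
from h import *
q,z=ori(PA,T2,"prop",-1)
X,Y=ax(PA); g=PP-.006*X+[0,0,.052]
r.set_gripper(.9)
r.move_to(tcp(g,z,.11),q); print(r.current_t())
snap("side","side3")
r.move_linear(tcp(g,z),vel=.12); print(r.current_contact_force())
r.set_gripper(0,40); print(r.current_t(),r.current_opening()*85,r.current_finger_force(),r.current_contact_force(),r.current_tool_pos()-tcp(g,z))
d=optics.get_image("side")["pixels"][140:260,300:460]
cv2.imwrite("pics/c2.png",cv2.resize(d,None,fx=5,fy=5)[:,:,::-1])
E
```

```text
10.05
[-0.20337889 -0.98750554 -1.04183895]
11.5833 39.287721960758816 40.308374762535095 [-4.2084395   0.3531504   6.06702711] [ 1.24833716e-05 -2.21917957e-04  5.17919950e-04]
```

View pics/c2.png

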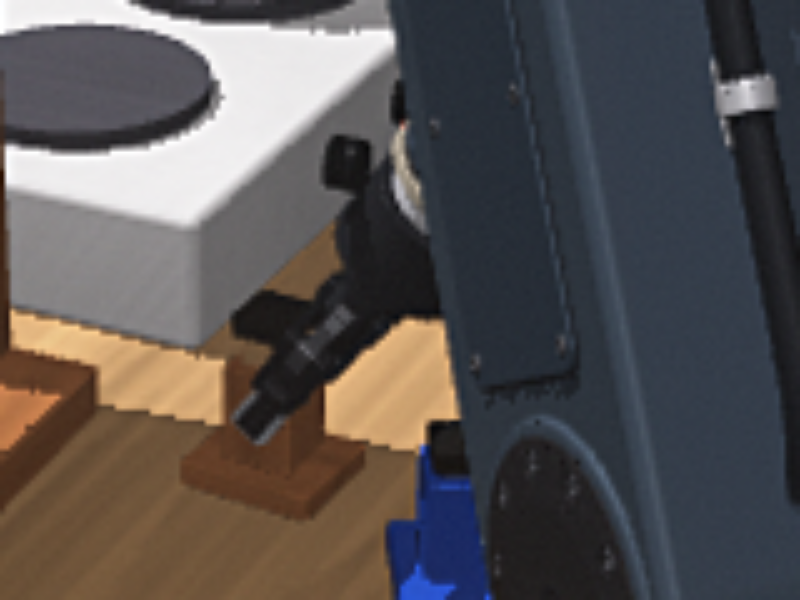

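The fingers hold the tall prop's body at crop pixel (270,390), with the cap clear of the palm. Carrying it to the sill.

Run:
```python
from h import *
q,z=ori(A,T2,"prop",-1)
G=lambda x,zz: tcp(win(x-.006,PY,zz+.052),z)
p=np.array(r.current_tool_pos())
r.move_linear(p+[0,0,.055],vel=.12); print(r.current_contact_force())
r.move_linear(G(-.12,.05),rot=q,vel=.12)
r.move_linear(G(0,.047),vel=.1); f0=np.array(r.current_contact_force()); print(r.current_t(),f0)
d=snap("side","side4"); snap("top","top4")
c=d["pixels"][120:270,180:380]; cv2.imwrite("pics/c4.png",cv2.resize(c,None,fx=4,fy=4)[:,:,::-1])
r.move_linear(G(0,.034),vel=.05)
for zz in np.arange(.033,.0275,-.001):
    r.move_linear(G(0,zz),vel=.03); f=np.array(r.current_contact_force())-f0; print(round(zz,4),f)
    if f[2]>4: break
print(r.current_t(),r.current_opening()*85)
```

```text
[-0.31629617  0.3493764  -3.92086093]
14.8083 [-0.46227047  0.24533935 -2.37335505]
0.033 [ 0.22425199 -1.04627935  0.34312509]
0.032 [ 0.64925334  0.58902626 -0.07033664]
0.031 [ 0.26700256  0.31978432 -0.64139085]
0.03 [-4.43155941  0.63482518  7.44673569]
16.3167 39.33576270146082
```

View pics/c4.png

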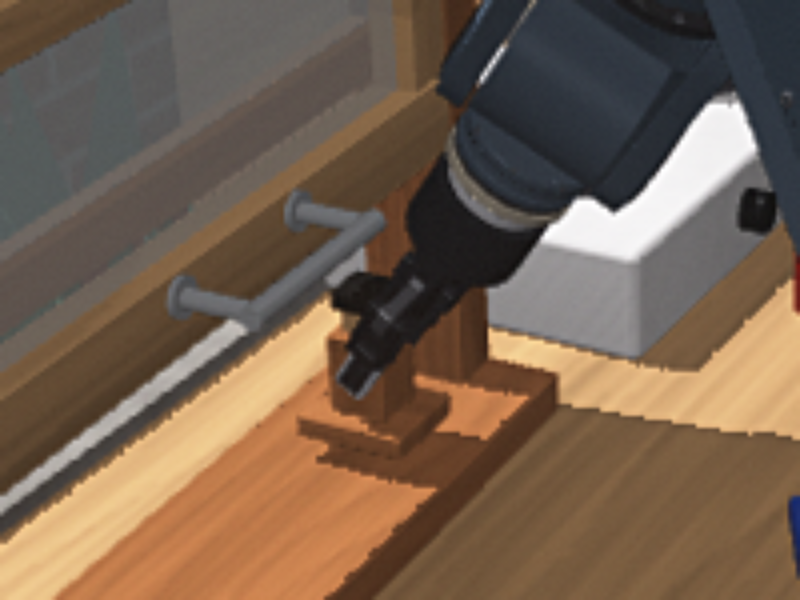

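The prop hangs upright over the sill below the raised rail, and in the last step its foot touched the sill. Releasing and backing out.

Run:
```python
from h import *
np.set_printoptions(precision=4,suppress=True)
q,z=ori(A,T2,"prop",-1)
r.set_gripper(.75)
p=np.array(r.current_tool_pos()); r.move_linear(p-.13*z,vel=.15); r.sleep(.2)
print(r.current_t(),r.current_contact_force())
q,z=ori(A,T1,"bar",1); r.set_gripper(.53)
print(r.inverse_kinematics(tcp(win(-.066,0,.25),z,.12),q))
r.move_to(tcp(win(-.066,0,.25),z,.12),q)
d=snap("side","side5"); snap("top","top5"); print(r.current_t(),r.current_tool_pos())
c=d["pixels"][150:270,180:340]; cv2.imwrite("pics/c5.png",cv2.resize(c,None,fx=5,fy=5)[:,:,::-1])
# prop position from side cloud
v,u=np.mgrid[:480,:640]; zz=d["depth"]; C=np.stack([(u-d["cx"])/d["fx"]*zz,(v-d["cy"])/d["fy"]*zz,zz,np.ones_like(zz)],-1)@np.linalg.inv(d["camera_from_world"]).T
P=C[...,:3].reshape(-1,3)-W0; X,Y=ax(A); w=np.stack([P@X,P@Y,P[:,2]],1)
for lo,hi in((.036,.05),(.055,.095),(.118,.145)):
    Q=w[(abs(w[:,0])<.06)&(abs(w[:,1]-PY)<.05)&(w[:,2]>lo)&(w[:,2]<hi)]
    if len(Q)>5: print(lo,len(Q),Q.min(0),Q.max(0))
Q=w[(abs(w[:,0]+.066)<.015)&(abs(w[:,1])<.05)&(w[:,2]>.15)&(w[:,2]<.3)]; print("bar",len(Q),Q.min(0),Q.max(0))
```

```text
17.8917 [-0.0548  0.3905 -0.0294]
[-0.089  -0.0092  1.8772  0.0739  0.8242 -0.1618]
19.2333 [0.5111 0.0138 0.359 ]
0.036 313 [-0.0436 -0.1822  0.036 ] [ 0.0357 -0.1117  0.0498]
0.055 298 [-0.0245 -0.1703  0.0552] [ 0.0199 -0.124   0.095 ]
0.118 140 [-0.0198 -0.1678  0.1183] [ 0.0162 -0.128   0.1307]
bar 203 [-0.0744 -0.05    0.2319] [-0.0538  0.0494  0.2468]
```

View pics/c5.png

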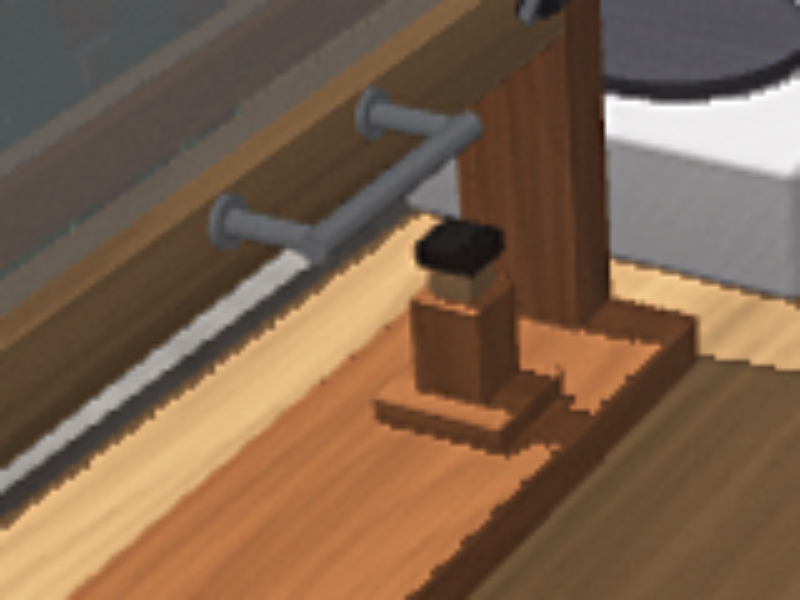

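The prop stands upright and free on the sill at (460,340), at window x ≈ -2 mm and y ≈ -148 mm. Its cap top is at about 0.130, and the sash is still up. Regripping the handle and lowering.

Run:
```python
from h import *
np.set_printoptions(precision=2,suppress=True)
q,z=ori(A,T1,"bar",1)
p=np.array([.56485,.01588,.2445]); 
r.move_linear(p-.05*z,vel=.2); r.move_linear(p,vel=.1); r.set_gripper(0,60)
print(r.current_opening()*85,r.current_contact_force())
r.move_linear(p-[0,0,.055],vel=.06)
fs=[]; k=.055
while k<.095:
    k+=.0006; r.move_linear(p-[0,0,k],vel=.02); f=r.current_contact_force()[2]; fs.append(f)
    if len(fs)>4:
        b=np.median(fs[:5])
        if f-b>9: break
print(r.current_t(),k,np.array(fs),r.current_tool_pos())
```

```text
11.732260165813267 [1.57 0.7  2.98]
31.3917 0.07780000000000012 [-1.92 -0.42  0.6   1.    0.8   1.61  1.46  1.84  1.52  1.45  1.99  0.88
  0.26  1.52  1.67  1.35  1.64  1.98  1.12  0.74  1.12  0.65  1.99  1.44
  0.92  0.97  1.55  0.22  0.65  1.31  2.12  2.41  3.74  5.09  6.81  7.77
  9.16 11.11] [0.57 0.02 0.17]
```

Run:
```python
from h import *
q,z=ori(A,T1,"bar",1)
def bar():
    d=optics.get_image("side"); v,u=np.mgrid[:480,:640]; zz=d["depth"]; C=np.stack([(u-d["cx"])/d["fx"]*zz,(v-d["cy"])/d["fy"]*zz,zz,np.ones_like(zz)],-1)@np.linalg.inv(d["camera_from_world"]).T
    P=C[...,:3].reshape(-1,3)-W0; X,Y=ax(A); w=np.stack([P@X,P@Y,P[:,2]],1)
    Q=w[(abs(w[:,0]+.066)<.012)&(w[:,1]>.03)&(w[:,1]<.058)&(w[:,2]>.13)&(w[:,2]<.2)]; return len(Q),Q.mean(0),np.percentile(Q[:,2],95)
r.sleep(.2); print(r.current_contact_force(),bar())
r.set_gripper(.53); print(r.current_contact_force(),bar())
p=np.array(r.current_tool_pos()); r.move_linear(p-.12*z,vel=.12); r.sleep(.3)
print(bar(),r.current_contact_force(),r.current_t())
d=snap("side","side6"); c=d["pixels"][150:270,180:340]; cv2.imwrite("pics/c6.png",cv2.resize(c,None,fx=5,fy=5)[:,:,::-1])
```

```text
[ 0.52520614  1.0913939  11.5278213 ] (60, array([-0.06869247,  0.04477244,  0.16306345]), np.float64(0.167902287669321))
[-0.02588417 -0.62315007 -0.50468126] (61, array([-0.06848148,  0.04369831,  0.16293835]), np.float64(0.16688020880825172))
(60, array([-0.06812086,  0.04387751,  0.16282367]), np.float64(0.16719916842866797)) [ 0.34422174 -0.41513045  0.09956872] 33.6083
```

View pics/c6.png

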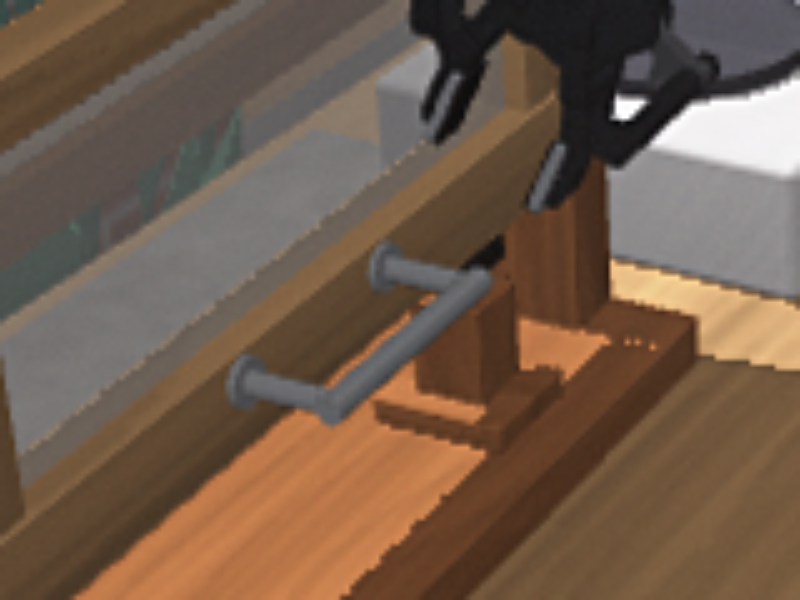

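The rail bears on the prop's cap at (485,255), the prop is upright, the gripper is clear, and the bar did not rise on release.

```bash
python3 -c "
from h import *
print(r.hand_in(), r.current_t())"
```

```text
the job is handed in; nothing more can be done
the job is handed in; nothing more can be done
```

The job is handed in, with no verdict shown: the sash was lowered onto the upright tall prop with about 10 N and did not rise on release, the handle is let go, and the robot touched none of the bystanders, finishing at about 34 s of the 72 s limit.

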